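Set up the recipe stand

TASK

Set up the recipe stand: lift its backrest to 60 degrees from the worktop (the red pointer at the green mark), let go, and see that it stays there by itself for a second. Then take the tablet out of the rack and set it down by hand on the stand's ledge, in the middle, upright with its screen to the front, leaning back against the backrest, which must still be at 60 degrees once you have let go. Leave the cutting board, the mug and the jar alone.

Things in the scene. Friction and masses are not known exactly. Their poses are not given: they have to be found in the camera images.
- stand: The recipe stand, fixed to the worktop: a pale wooden base, x -120 to +100 mm, 260 mm wide (y), 12 mm thick, with a darker wooden backrest hinged on it. Origin on the worktop; z up; its front (the reading side) is +x, away from the robot at yaw 0. A lip 8 mm thick and 220 mm wide runs along the front, x 85 to 93 mm, its top 32 mm above the worktop.
- mark (a point): The green ball at 60 degrees on the stand's scale: a thin aluminium quarter circle of radius 100 mm round the hinge axis, at stand y = +122 mm, up to 125 mm above the worktop, with smaller white balls at 30, 45 and 75 degrees. A red pointer pin on the backrest's edge moves along it.
- hinge (a point): The middle of the backrest's hinge axis (which runs along the stand's y), at x = 45 mm, 22 mm above the worktop. The hinge barrel has radius 8 mm.
- ledge (a point): The middle of the ledge: the top of the base between the hinge barrel and the lip, where the tablet's lower edge must stand; 12 mm above the worktop, at stand x = 69 mm. The groove is 32 mm wide (x 53 to 85) and 220 mm long.
- lip (a point): The middle of the lip's top edge, at stand x = 89 mm, 32 mm above the worktop.
- backrest (a joint): Angle of the backrest, rad: 0 lies flat, pointing to the stand's -x; 1.047 is 60 degrees from the worktop; stops at 0 and 1.7. A plate 10 mm thick, 200 mm wide, to 160 mm from the hinge axis, its mid-plane through the axis. Friction hinge: it stays where it is left and takes about 1.1 N m plus its weight (4 to 9 N at the orange loop) to move. Starts between 14 and 37 degrees.
- loop (a point): The middle of the orange loop's bar, at the free end of the backrest: a round bar 12 mm thick, along the stand's y, 210 mm from the hinge axis and 110 mm long (between its corners), with a clear gap of 44 mm between it and the plate's end. It can be pinched from above across the stand's x, one finger through the gap.
- tablet: Tablet in a blue case, 180 mm wide (y) by 130 mm tall (z) by 11 mm thick (x), 0.25 to 0.5 kg. Origin at the middle of its lower edge; z up along its height; the dark screen with a few light bars faces its +x. It starts standing upright in one of the two slots of the rack, loosely, and lifts straight up.
- rack: White rack, fixed to the worktop, 170 mm (x) by 220 mm (y), floor 12 mm thick. Origin on the worktop. Two slots along its y, at x = -40 and +40 mm, each 16 mm wide between fins that reach 48 mm above the worktop. One slot holds the tablet (screen to the rack's +x), the other the cutting board.
- board: Brown wooden cutting board, 190 mm wide (y) by 130 mm tall by 12 mm thick (x), standing in the other slot of the rack, 80 mm from the tablet. Origin at the middle of its lower edge. Leave alone.
- mug: Blue mug, 80 mm across, 90 mm tall, standing beyond the stand and rack. Origin under its centre. Leave alone.
- jar: Storage jar, 84 mm across, 130 mm tall, standing to the robot's left. Origin under its centre. Leave alone.
Mind the look-alikes: they are no part of the job. What is meant by the tablet is not purple or yellow, and is the smaller of those in its own colour.

How it is judged (in metres and radians):
On the way, in this order (a step that is already met when the one before it is completed fails the run):
1. the backrest stands at 60 degrees, within 4, by itself, untouched by the robot for 0.8 s, before the tablet is moved (value of joint backrest between 0.977 and 1.117 rad and contact force between the fingers and anything else below 0.1 N and distance of tablet from where it was at the start of the episode below 0.02 m), for 0.8 s.
2. the tablet, still held, is brought down until its lower edge is within about 10 mm of the ledge's floor, inside the groove (z of tablet in the frame of stand below 0.024 m and x of tablet in the frame of stand between 0.05 and 0.087 m and y of tablet in the frame of stand between -0.05 and 0.05 m and contact force between the fingers and tablet above 0.5 N), for 0.04 s.
At the end, for the whole second after the job is handed in: The backrest is at 60 degrees within 4; the tablet rests with its lower edge in the ledge's groove, within 25 mm of the middle and 8 degrees of square to the stand, screen to the front, top up, leaning back on the backrest (22 to 46 degrees from vertical), at rest (value of joint backrest between 0.977 and 1.117 rad and x of tablet in the frame of stand between 0.05 and 0.087 m and y of tablet in the frame of stand between -0.025 and 0.025 m and z of tablet in the frame of stand below 0.024 m and angle between tablet's own z axis and vertical between 0.38 and 0.8 rad and angle between the y axis of tablet and the y axis of stand, either way round below 0.14 rad and x of lip in the frame of tablet above 0.004 m and linear speed of tablet below 0.02 m/s); the robot touches nothing.
It fails at once if the cutting board is shifted by more than 25 mm or tipped over (distance of board from where it was at the start of the episode above 0.025 m or angle between board's own z axis and vertical above 0.4 rad).
It fails at once if the mug is shifted by more than 25 mm or tipped (distance of mug from where it was at the start of the episode above 0.025 m or angle between mug's own z axis and vertical above 0.4 rad).
It fails at once if the jar is shifted by more than 25 mm or tipped (distance of jar from where it was at the start of the episode above 0.025 m or angle between jar's own z axis and vertical above 0.4 rad).
It also fails if it takes over 64 s, if anything falls off the work surface, if the arm or the gripper's body presses on something with over 40 N, if the wrist force passes 120 N, or if a joint passes its speed limit or range.

ROBOT

A 6-joint arm with a two-finger parallel gripper is mounted at the origin on the work surface. World frame = base frame: x ahead of the robot, y to its left, z up, the work surface at z = 0. Lengths are in mm, angles in rad, forces in N, time in s.
With the tool pointing down it reaches from about 375 to 900 mm from the base axis. Payload 3.1 kg.
Tool frame: the origin (TCP) lies midway between the tips of the shut fingers; the grasp point (between the pads) lies 19 mm behind it (arm.tcp_to_grasp is the distance from the TCP to the grasp point, in mm); z points along the fingers, y is the line along which they close (so a half turn about z gives the same grasp; the last joint's range is limited). The gripper opens to 85 mm and grips with 20 to 120 N. Pads are 22 mm wide; open, the fingers measure 114 mm over their backs; the gripper's body (76 mm by 85 mm) begins 54 mm behind the grasp point. The pads swing forward as they close: fully open they stand 13 mm farther back than shut.
Start: joints at [-1.46, 0.527, 1.433, -0, 1.181, -0.178], TCP at [178.025, -599.086, 231.31] pointing down, gripper open.
Joint ranges: [-3.08, 3.08], [-0.75, 2.2], [0.22, 2.44], [-1.43, 4.57], [0, 2.65], [-2.85, 2.85]. Speed limits (rad/s): [2.79, 2.79, 3.14, 3.14, 3.14, 3.14].

INTERFACE

Orientations are given as a unit quaternion [x, y, z, w].
In Python, from bench import arm, imaging gives the robot as it stands.
- The arm moves only by the tool servo_tool, never from a script. Its argument "commands" is one flat list of numbers, 7 for each row, row after row: the turn, a rotation vector about the world's x, y, z in units of 5 degrees (1.0 is 5 degrees), then the shift along the world's x, y, z in units of 25 mm (1.0 is 25 mm), then the opening in per cent of the stroke, from 0 (shut) to 100 (fully open). A call has exactly 8 rows; each row is the pose to reach, as a shift and turn from the pose commanded when the call began; what a row does not reach only later rows make up. A row lasts 1/12 s, in which the tool goes at most 41.7 mm and 7.16 degrees, less where a joint would pass 70% of its speed; a pose out of reach is approached as far as the arm can. A call with a gripper value outside its range is refused whole. The fingers move at their own pace and stop on an object; the grip force is fixed at half the most. Time passes only in rows, so rows that repeat a pose let the fingers close, or fill a call up. It gives the time, the measured TCP pose, the force, the opening and the grip force at its end, in the units of the state.
- arm.observe(): the state, without advancing time (a new reading comes with each control period).
- imaging.grab_frame(name): name is "side" or "top" or "wrist"; returns the picture (480x640x3 uint8, red, green, blue); there is no depth.
- imaging.get_calibration(name): a dict with "intrinsics" (3x3 intrinsics, pixels), "T" (4x4, takes a point from camera to world coordinates). Camera axes: x right, y up, looking along -z (the intrinsics and any distortion apply to the point x, -y, -z); pixel columns grow to the right and rows downward; lengths in mm; the calibration is good to about 2 mm. A picture is of the moment at which its call begins: read the wrist's pose just before it. get_calibration takes no time and is no camera call; for the wrist camera it gives the pose at the moment of the call.
- arm.close_job(): hands the job in; it is judged then, once.
The state is a dict: "time_s": time; "qpos": joint angles; "dq": joint speeds; "tau": joint torques, N m; "tcp_pos": TCP position; "orientation": TCP orientation; "ft_force": force on the tool from outside, world axes, zero at the start; "torque": the same for the moment, N m; "opening": finger opening in mm; "gripper_force": force on a finger pad.
Only numpy, scipy, OpenCV 4.12 (cv2) and the standard library are available. Lean on these libraries where they do the work, as an engineer would, in place of code of your own. Each camera call takes 0.05 s, during which the arm holds its last target. There are 200 camera calls.

## Working session

There is one attempt and no reset: what is moved stays moved. The work goes in short steps, Python scripts to look and compute and a tool call to move; the robot and the scene stay as the last step left them, time stands still between calls to the robot, and variables do not carry over. Pictures are saved under pics/ and viewed, at most 10 in all, crops included, and the job is handed in when it is done.

Besides the shell and the picture viewer there is one more tool, called after "Emit:" as name(argument=value, ...) on one line, values as JSON. servo_tool: Moves the arm, as the interface text tells. Its arguments: {"type":"object","properties":{"commands":{"type":"array"}},"required":["commands"]}

```bash
mkdir -p pics; ls
cat > h.py <<'E'
import numpy as np,cv2
from bench import arm,imaging
def grab(n,f):
    c=imaging.get_calibration(n); im=imaging.grab_frame(n); cv2.imwrite(f'pics/{f}.png',im[:,:,::-1]); np.savez(f'pics/{f}.npz',K=c['intrinsics'],T=c['T'],im=im); return im
def load(f):
    d=np.load(f'pics/{f}.npz'); return d['K'],d['T'],d['im']
def ray(f,u,v):
    K,T,_=load(f); p=np.linalg.inv(K)@[u,v,1]; d=T[:3,:3]@[p[0],-p[1],-p[2]]; return T[:3,3],d/np.linalg.norm(d)
def plane(f,u,v,z):
    o,d=ray(f,u,v); return o+d*(z-o[2])/d[2]
def tri(f1,p1,f2,p2):
    o1,d1=ray(f1,*p1);o2,d2=ray(f2,*p2)
    s=np.linalg.lstsq(np.c_[d1,-d2],o2-o1,rcond=None)[0]
    a,b=o1+s[0]*d1,o2+s[1]*d2; return (a+b)/2,np.linalg.norm(a-b)
def proj(f,P):
    K,T,_=load(f); q=T[:3,:3].T@(np.array(P,float)-T[:3,3]); p=K@[q[0],-q[1],-q[2]]; return p[:2]/p[2]
E
python3 - <<'E'
from h import *
grab('side','s0');grab('top','t0')
print(arm.observe())
for f in('s0','t0'):
    K,T,_=load(f);print(K.round(1).tolist(),T.round(2).tolist(), list(imaging.get_calibration('top')))
E
```

```text
pics
{'time_s': 0.1, 'qpos': array([-1.46048485e+00,  5.28336786e-01,  1.43376599e+00,  3.04519422e-05,
        1.18145907e+00, -1.78512966e-01]), 'dq': array([ 0.0022168 , -0.00194434, -0.00248286,  0.00191056,  0.00014724,
        0.00129509]), 'tau': array([-2.71797944e-04, -4.43303239e+01, -1.78586572e+01, -1.87335263e-04,
        3.86662126e-03, -1.32556443e-05]), 'tcp_pos': array([ 177.97161356, -598.44473085,  230.45648305]), 'orientation': array([ 9.89591018e-01,  1.43904992e-01,  4.76414902e-05, -9.83542092e-04]), 'ft_force': array([ 0.09193357, -0.33363665,  0.14630755]), 'torque': array([-0.03123527,  0.08229211,  0.00975836]), 'gripper_force': 0.0, 'opening': 85.38544108764123}
[[623.3, 0.0, 314.0], [0.0, 623.3, 245.6], [0.0, 0.0, 1.0]] [[-0.99, 0.08, -0.08, 433.45], [-0.12, -0.73, 0.67, 1033.18], [-0.0, 0.68, 0.74, 1122.09], [0.0, 0.0, 0.0, 1.0]] ['intrinsics', 'T']
[[594.3, 0.0, 327.0], [0.0, 594.3, 235.0], [0.0, 0.0, 1.0]] [[-0.01, 0.99, -0.12, 353.8], [-1.0, -0.01, 0.0, 111.95], [0.0, 0.12, 0.99, 1718.04], [0.0, 0.0, 0.0, 1.0]] ['intrinsics', 'T']
```

View pics/t0.png

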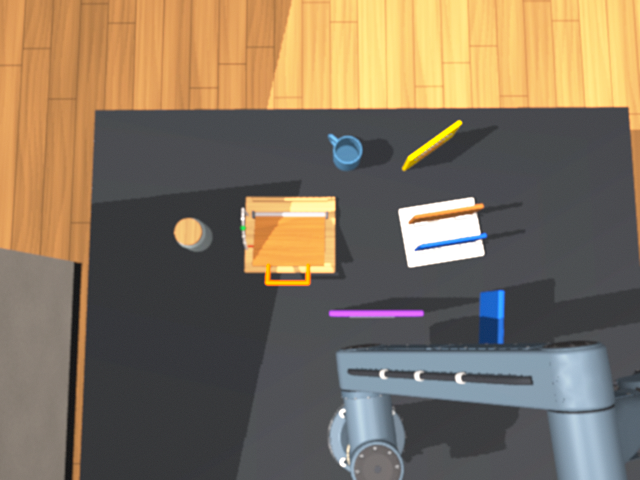

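View pics/s0.png

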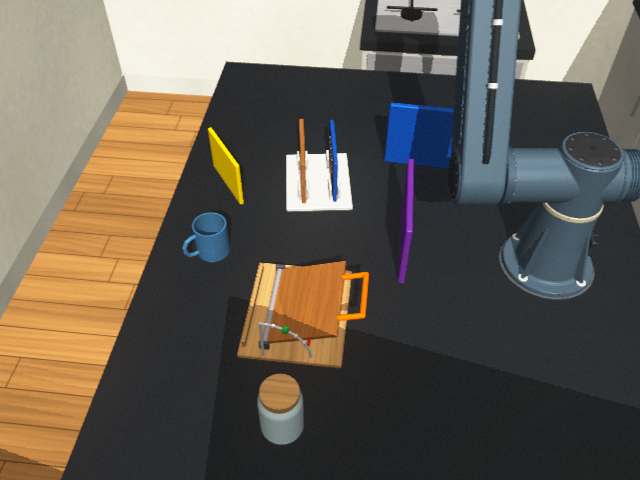

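The top view has +x up. The stand is at about (290,235) with its lip at row ~198 and the orange loop at (287,275). The rack is at (441,232), with the blue tablet in its near slot at (450,242) and the board in the far slot. Decoys: purple plate (376,313), yellow plate, and a larger blue plate (492,318).

Run:
```python
from h import *
def comps(f,lo,hi,amin,roi):
    im=load(f)[2]; hsv=cv2.cvtColor(im,cv2.COLOR_RGB2HSV); m=cv2.inRange(hsv,lo,hi)
    k=np.zeros_like(m);x0,y0,x1,y1=roi;k[y0:y1,x0:x1]=255;m&=k
    n,l,s,c=cv2.connectedComponentsWithStats(m)
    for i in range(1,n):
        if s[i,4]>=amin:
            cs=cv2.findContours((l==i).astype('u1'),0,1)[0][0]
            yield s[i,4],c[i].round(1),cv2.boxPoints(cv2.minAreaRect(cs)).round(1).tolist()
for nm,lo,hi,am in[('green',(45,120,40),(80,255,255),5),('red',(0,200,90),(4,255,255),3),('loop',(11,235,150),(20,255,255),20),('blue',(104,170,60),(122,255,255),80),('white',(0,0,190),(180,50,255),150)]:
    for f,roi in(('t0',(180,120,520,300)),('s0',(180,90,400,380))):
        for c in comps(f,lo,hi,am,roi): print(nm,f,*c)
a=load('t0')[2][185:300,185:345];b=load('t0')[2][190:275,390:500]
A=cv2.resize(a,None,fx=2.5,fy=2.5,interpolation=2);B=cv2.resize(b,(390,301),interpolation=2)
C=cv2.resize(load('s0')[2][255:370,230:380],None,fx=2.6,fy=2.6,interpolation=2);D=cv2.resize(load('s0')[2][110:225,275:425],None,fx=2.6,fy=2.6,interpolation=2)
out=np.zeros((600,800,3),'u1')
for im,(r,c) in((A,(0,0)),(B,(0,405)),(C,(300,0)),(D,(300,405))):
    out[r:r+min(im.shape[0],300),c:c+min(im.shape[1],395)]=im[:300,:395]
cv2.imwrite('pics/z0.png',out[:,:,::-1])
```

```text
green t0 22 [242.3 227.5] [[240.0, 226.0], [245.0, 226.0], [245.0, 229.0], [240.0, 229.0]]
green s0 45 [284.8 329.5] [[280.3999938964844, 331.20001220703125], [283.6000061035156, 324.79998779296875], [289.20001220703125, 327.6000061035156], [286.0, 334.0]]
red s0 12 [308.4 340.6] [[308.0, 338.0], [309.0, 338.0], [309.0, 344.0], [308.0, 344.0]]
loop t0 31 [271.1 275.6] [[261.70001220703125, 268.29998779296875], [269.0, 264.0], [279.0, 281.0], [271.70001220703125, 285.29998779296875]]
loop t0 68 [288.  281.5] [[265.0, 270.0], [309.0, 270.0], [309.0, 284.0], [265.0, 284.0]]
loop s0 468 [357.5 296. ] [[335.70001220703125, 319.70001220703125], [340.0, 269.70001220703125], [368.6000061035156, 272.1000061035156], [364.20001220703125, 322.20001220703125]]
blue t0 240 [452.6 241.5] [[415.29998779296875, 245.10000610351562], [485.70001220703125, 232.3000030517578], [486.6000061035156, 237.5], [416.20001220703125, 250.3000030517578]]
blue t0 198 [492.1 294.9] [[480.0, 290.0], [504.0, 290.0], [504.0, 299.0], [480.0, 299.0]]
blue s0 778 [392.9 134.2] [[384.0, 102.0], [399.0, 102.0], [399.0, 162.0], [384.0, 162.0]]
blue s0 337 [333.7 157.7] [[329.5, 120.0], [334.8999938964844, 119.80000305175781], [338.3999938964844, 199.8000030517578], [333.0, 200.10000610351562]]
white t0 3759 [439.6 233.4] [[397.20001220703125, 208.5], [474.6000061035156, 195.60000610351562], [484.5, 255.10000610351562], [407.20001220703125, 268.0]]
white t0 251 [292.5 213.7] [[256.0, 212.0], [325.0, 212.0], [325.0, 215.0], [256.0, 215.0]]
white s0 168 [197.6  92. ] [[180.0, 90.0], [214.0, 90.0], [214.0, 95.0], [180.0, 95.0]]
white s0 2955 [317.1 183.2] [[284.79998779296875, 151.10000610351562], [350.5, 149.3000030517578], [352.1000061035156, 208.89999389648438], [286.5, 210.6999969482422]]
```

View pics/z0.png

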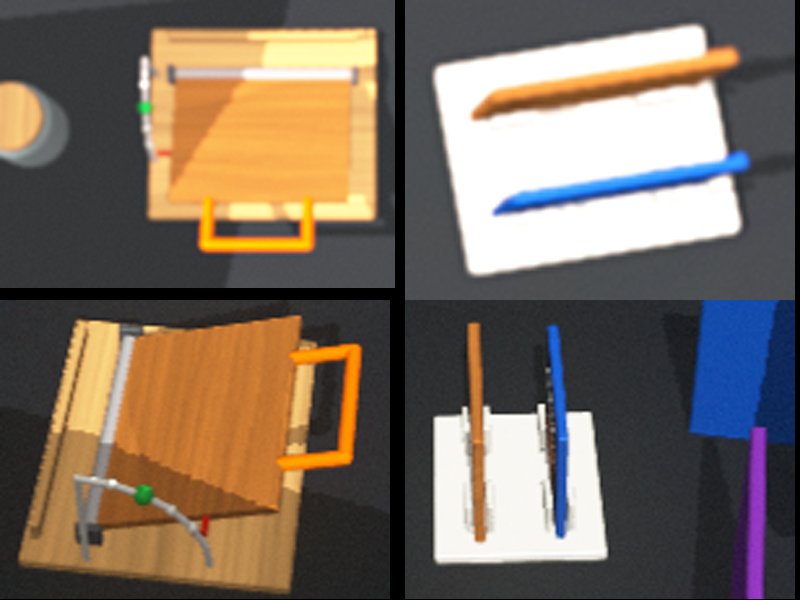

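The crops show the stand corners, the loop bar ends, the red pointer, and the tablet's top edge with its screen facing +x (left in the side view).

Run:
```python
from h import *
c=[plane('t0',u,v,12)[:2] for u,v in((245,196.6),(335.8,196.6),(335.8,272.6),(244.2,272.6))]
c=np.array(c);print('base corners FL FR BR BL',c.round(0).tolist(),np.linalg.norm(c-np.roll(c,-1,0),axis=1).round(0))
fl,fr,br,bl=c; yv=(fl-fr)+(bl-br); yaw=np.arctan2(-yv[0],yv[1]); R=np.array([[np.cos(yaw),-np.sin(yaw)],[np.sin(yaw),np.cos(yaw)]])
o=c.mean(0)+R@[10,0]; print('stand yaw',yaw,'origin',o.round(1))
g,e=tri('t0',(242.3,227.5),'s0',(284.8,329.5));print('green',g.round(1),e, 'pred',(o+R@[45-50,122]).round(1),22+86.6)
for n,a,b in(('loopL',(268.5,282.6),(364.2,315.5)),('loopR',(308,282.6),(366.3,275.5)),('loopmid',(288.2,282.6),(365.3,295.2))):
    p,e=tri('t0',a,'s0',b);print(n,p.round(1),e.round(1))
    q=R.T@(p[:2]-o);print('  in stand',q.round(1),'ang',np.degrees(np.arctan2(p[2]-22,45-q[0])).round(1),'r',np.hypot(p[2]-22,45-q[0]).round(1))
# tablet top edge (z~142): ends
for n,a,b in(('tabR',(485.8,235.2),(331.7,120)),('tabL',(416,247.5),(335.5,200))):
    p,e=tri('t0',a,'s0',b);print(n,p.round(1),e.round(1), plane('t0',*a,142).round(0))
# rack: outer corners crop B (scale 390/110, 301/85)
rc=[((435-405)/3.545+390,70/3.54+190),((703-405)/3.545+390,27/3.54+190),((741-405)/3.545+390,232/3.54+190),((472-405)/3.545+390,274/3.54+190)]
r=np.array([plane('t0',*p,12)[:2] for p in rc]);print('rack',r.round(0).tolist(),np.linalg.norm(r-np.roll(r,-1,0),axis=1).round(0))
yv=r[0]-r[1]+r[3]-r[2];ry=np.arctan2(-yv[0],yv[1]);Rr=np.array([[np.cos(ry),-np.sin(ry)],[np.sin(ry),np.cos(ry)]]);ro=r.mean(0);print('yaw',ry,ro.round(1),'slot',(ro+Rr@[-40,0]).round(1))
for n,P in(('jar',plane('t0',189,233,130)),('mug',plane('t0',347,146,90)),('purL',plane('t0',330,313,150)),('purR',plane('t0',423,313,150))):print(n,P.round(0))
```

```text
base corners FL FR BR BL [[680.0, 346.0], [679.0, 82.0], [457.0, 83.0], [458.0, 346.0]] [265. 222. 263. 222.]
stand yaw -0.00507106741317218 origin [578.5 214.4]
green [575.3 339.1 111.6] 0.07919050779808896 pred [574.1 336.4] 108.6
loopL [424.3 269.2  86.6] 3.6
  in stand [-154.5   54. ] ang 18.0 r 209.7
loopR [425.  161.   84.9] 1.1
  in stand [-153.2  -54.2] ang 17.6 r 207.9
loopmid [424.6 215.3  85.2] 2.5
  in stand [-1.539e+02  1.000e-01] ang 17.6 r 208.7
tabR [ 547.3 -317.5  137.2] 0.7 [ 547. -316.  142.]
tabL [ 523.4 -148.7   10.1] 10.0 [ 515. -129.  142.]
rack [[639.0, -100.0], [674.0, -322.0], [504.0, -346.0], [471.0, -127.0]] [224. 171. 222. 170.]
yaw 0.1527936602105023 [ 571.8 -223.7] slot [ 532.3 -229.8]
jar [559. 480. 130.]
mug [808.  51.  90.]
purL [343. 102. 150.]
purR [ 342. -142.  150.]
```

Emit:
servo_tool(commands=[0,0,1.1,0.93,1.23,0.15,70,0,0,2.2,1.86,2.46,0.3,70,0,0,3.3,2.79,3.69,0.45,70,0,0,4.4,3.72,4.92,0.6,60,0,0,5.5,4.65,6.15,0.75,60,0,0,6.6,5.58,7.38,0.9,50,0,0,7.7,6.51,8.61,1.05,47,0,0,8.8,7.44,9.84,1.2,47])

```text
time_s: 0.77
tcp_pos: [364.6, -351.2, 261.2]
orientation: [0.863, 0.506, 0.0, -0.0]
ft_force: [0.2, -0.4, -0.0]
opening: 40.3
gripper_force: 0.0
```

Emit:
servo_tool(commands=[0,0,0.74,0.5,1.4,0,47,0,0,1.48,1.0,2.8,0,47,0,0,2.22,1.5,4.2,0,47,0,0,2.96,2.0,5.6,0,47,0,0,3.7,2.4,7.0,0,47,0,0,4.44,2.6,8.5,0,47,0,0,5.18,2.6,10.0,0,47,0,0,5.9,2.6,11.5,0,47])

```text
time_s: 1.43
tcp_pos: [428.8, -63.7, 261.1]
orientation: [0.706, 0.708, -0.0, -0.0]
ft_force: [0.7, -0.3, -0.2]
opening: 39.8
gripper_force: 0.0
```

Emit:
servo_tool(commands=[0,0,0,0,1.4,0,47,0,0,0,0,2.8,0,47,0,0,0,0,4.2,-0.4,47,0,0,0,0,5.6,-0.9,47,0,0,0,-0.1,7.0,-1.4,47,0,0,0,-0.1,8.4,-1.9,47,0,0,0,-0.2,9.8,-2.4,47,0,0,0,-0.2,11.2,-3,47])

```text
time_s: 2.1
tcp_pos: [423.3, 216.1, 185.8]
orientation: [0.707, 0.707, -0.0, 0.0]
ft_force: [1.8, -0.9, -0.3]
opening: 40.5
gripper_force: 0.0
```

Run:
```python
from h import *
s=arm.observe();print(s['tcp_pos'].round(1),s['orientation'].round(3),s['qpos'].round(2))
grab('wrist','w1')
print(proj('w1',[424.5,215.3,86]),proj('w1',[424.5,270,86]),proj('w1',[424.5,160,86]))
```

```text
[423.3 216.1 185.8] [ 0.707  0.707 -0.     0.   ] [ 0.24  0.4   1.85 -0.    0.9   0.24]
[320.32954792 243.56838186] [320.50625131 171.09048322] [320.17427598 307.25580689]
```

View pics/w1.png

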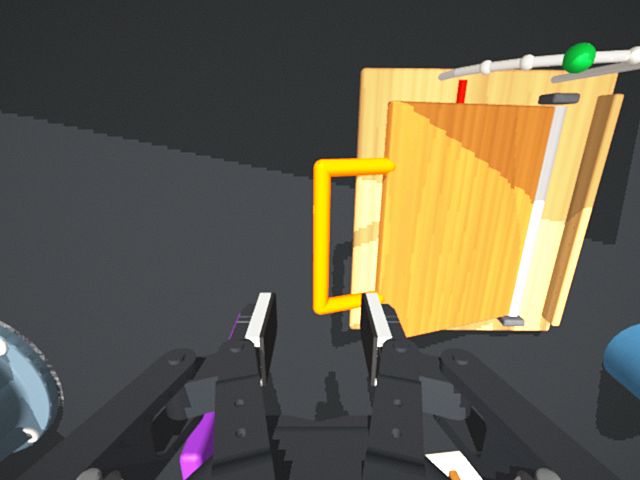

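The wrist view shows the loop bar at column ~321, rows 168–310, within 3 px of the prediction. I'll descend and pinch it.

Emit:
servo_tool(commands=[0,0,0,0,0,-1.3,47,0,0,0,0,0,-2.6,47,0,0,0,0,0,-3.9,47,0,0,0,0,0,-4.75,47,0,0,0,0,0,-4.75,47,0,0,0,0,0,-4.75,0,0,0,0,0,0,-4.75,0,0,0,0,0,0,-4.75,0])

```text
time_s: 2.82
tcp_pos: [425.6, 214.5, 68.9]
orientation: [0.707, 0.707, 0.002, 0.001]
ft_force: [3.0, -0.5, -6.8]
opening: 10.3
gripper_force: 58.3
```

Emit:
servo_tool(commands=[0,0,0,0,0,0,0,0,0,0,0,0,0,0,0,0,0,0,0,0,0,0,0,0,0,0,0,0,0,0,0,0,0,0,0,0,0,0,0,0,0,0,0,0,0,0,0,0,0,0,0,0,0,0,0,0])

```text
time_s: 3.48
tcp_pos: [425.2, 214.6, 67.9]
orientation: [0.707, 0.707, 0.001, 0.001]
ft_force: [3.8, -1.8, 2.0]
opening: 9.9
gripper_force: 59.1
```

Run:
```python
from h import *
s=arm.observe();p=s['tcp_pos'];print(p.round(1),s['orientation'].round(3),s['ft_force'].round(1),s['opening'],s['gripper_force'])
H=np.array([623.5,0,22]); p=p*[1,0,1]
g=p+[0,0,19];print('bar ang',np.degrees(np.arctan2(g[2]-22,623.5-g[0])),np.hypot(g[2]-22,623.5-g[0]))
for d in range(0,47,3):
    t=np.radians(d);R=cv2.Rodrigues(np.array([0,t,0]))[0];q=H+R@(p-H)-p
    print(d,'turn',d/5,'shift',(q/25).round(2))
```

```text
[425.2 214.6  67.9] [0.707 0.707 0.001 0.001] [ 3.8 -1.8  2. ] 9.880029547738605 59.11909103393555
bar ang 18.11418572229006 208.64757519939516
0 turn 0.0 shift [0. 0. 0.]
3 turn 0.6 shift [0.11 0.   0.41]
6 turn 1.2 shift [0.24 0.   0.82]
9 turn 1.8 shift [0.38 0.   1.22]
12 turn 2.4 shift [0.55 0.   1.61]
15 turn 3.0 shift [0.75 0.   1.99]
18 turn 3.6 shift [0.96 0.   2.36]
21 turn 4.2 shift [1.18 0.   2.72]
24 turn 4.8 shift [1.43 0.   3.07]
27 turn 5.4 shift [1.7 0.  3.4]
30 turn 6.0 shift [1.98 0.   3.72]
33 turn 6.6 shift [2.28 0.   4.02]
36 turn 7.2 shift [2.59 0.   4.31]
39 turn 7.8 shift [2.92 0.   4.58]
42 turn 8.4 shift [3.27 0.   4.84]
45 turn 9.0 shift [3.62 0.   5.07]
```

Emit:
servo_tool(commands=[0,0.6,0,0.11,0,0.41,0,0,1.2,0,0.24,0,0.82,0,0,1.8,0,0.38,0,1.22,0,0,2.4,0,0.55,0,1.61,0,0,3.0,0,0.75,0,1.99,0,0,3.6,0,0.96,0,2.36,0,0,4.2,0,1.18,0,2.72,0,0,4.8,0,1.43,0,3.07,0])

```text
time_s: 4.15
tcp_pos: [458.8, 214.1, 142.7]
orientation: [0.691, 0.692, -0.149, -0.148]
ft_force: [1.8, -1.4, -8.9]
opening: 10.0
gripper_force: 60.1
```

Emit:
servo_tool(commands=[0,0.6,0,0.27,0,0.33,0,0,1.2,0,0.55,0,0.65,0,0,1.8,0,0.85,0,0.95,0,0,2.4,0,1.16,0,1.24,0,0,3.0,0,1.49,0,1.51,0,0,3.6,0,1.84,0,1.77,0,0,3.6,0,1.84,0,1.77,0,0,3.6,0,1.84,0,1.77,0])

```text
time_s: 4.82
tcp_pos: [504.4, 213.7, 187.8]
orientation: [0.659, 0.66, -0.256, -0.255]
ft_force: [-0.3, -4.2, 1.1]
opening: 10.0
gripper_force: 61.3
```

```bash
cat > ang.py <<'E'
from h import *
import sys
from scipy.spatial.transform import Rotation as Ro
s=arm.observe();p=s['tcp_pos'];R=Ro.from_quat(s['orientation']).as_matrix()
g=p-19*R[:,2];print(p.round(1),'toolz',R[:,2].round(3),s['ft_force'].round(1),s['opening'].round(1),s['gripper_force'].round(1),'bar ang',np.degrees(np.arctan2(g[2]-22,623.5-g[0])).round(2),np.hypot(g[2]-22,623.5-g[0]).round(1))
def cen(f,lo,hi,roi):
    im=load(f)[2];m=cv2.inRange(cv2.cvtColor(im,cv2.COLOR_RGB2HSV),lo,hi);k=np.zeros_like(m);x0,y0,x1,y1=roi;k[y0:y1,x0:x1]=255
    v,u=np.nonzero(m&k);return u.mean().round(1) if len(u) else None,v.mean().round(1) if len(u) else None,len(u)
n=sys.argv[1];grab('side','s'+n);grab('top','t'+n)
roi=(250,305,330,350)
print('green',cen('s'+n,(45,120,40),(80,255,255),roi),'red',cen('s'+n,(0,200,90),(5,255,255),roi))
cv2.imwrite(f'pics/zs{n}.png',cv2.resize(load('s'+n)[2][240:370,220:400],None,fx=4,fy=4,interpolation=2)[:,:,::-1])
E
python3 ang.py 2
```

```text
Traceback (most recent call last):
  File "ang.py", line 5, in <module>
    g=p-19*R[:,2];print(p.round(1),'toolz',R[:,2].round(3),s['ft_force'].round(1),s['opening'].round(1),s['gripper_force'].round(1),'bar ang',np.degrees(np.arctan2(g[2]-22,623.5-g[0])).round(2),np.hypot(g[2]-22,623.5-g[0]).round(1))
                                                                                  ^^^^^^^^^^^^^^^^^^
AttributeError: 'float' object has no attribute 'round'
```

```bash
sed -i "s/s\['opening'\].round(1),s\['gripper_force'\].round(1)/s['opening'],s['gripper_force']/" ang.py; python3 ang.py 2
```

```text
[504.4 213.7 187.8] toolz [-0.673 -0.002 -0.74 ] [-0.3 -4.2  1.1] 10.001655182089069 61.33767485618591 bar ang 59.42 209.0
green (np.float64(284.8), np.float64(329.6), 44) red (np.float64(285.9), np.float64(322.6), 17)
```

View pics/zs2.png

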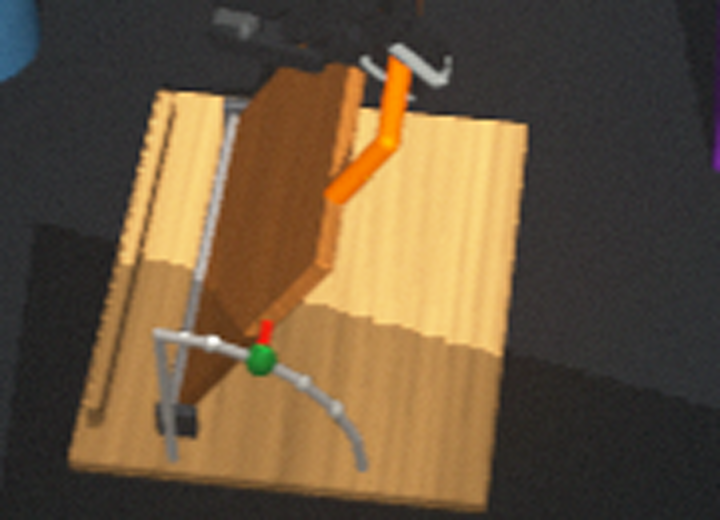

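The pointer (286,323) sits on the green ball (285,330) and the bar angle reads 59.4°. I'll release and back off along the tool axis.

Emit:
servo_tool(commands=[0,0,0,0,0,0,47,0,0,0,0,0,0,47,0,0,0,0,0,0,47,0,0,0,0,0,0,47,0,0,0,0.45,0,0.5,47,0,0,0,1.25,0,1.38,47,0,0,0,2.2,0,2.42,47,0,0,0,3.2,0,3.52,47])

```text
time_s: 5.58
tcp_pos: [585.7, 214.9, 277.5]
orientation: [0.659, 0.66, -0.254, -0.254]
ft_force: [1.6, 0.1, -0.2]
opening: 39.8
gripper_force: 0.0
```

Emit:
servo_tool(commands=[0,0,0,0,0,0.6,47,0,0,0,0,0,1,47,0,0,0,0,0,1,47,0,0,0,0,0,1,47,0,0,0,0,0,1,47,0,0,0,0,0,1,47,0,0,0,0,0,1,47,0,0,0,0,0,1,47])

```text
time_s: 6.25
tcp_pos: [585.3, 214.4, 300.7]
orientation: [0.66, 0.66, -0.254, -0.254]
ft_force: [-0.8, 0.0, 0.3]
opening: 39.8
gripper_force: 0.0
```

```bash
python3 ang.py 3;  python3 -c "
from h import *
print(arm.observe()['qpos'].round(2))
g,e=tri('t2',(242.3,227.5),'s2',(284.8,329.6));print(g)
"
```

```text
[585.3 214.4 300.7] toolz [-0.671 -0.    -0.742] [-0.8  0.   0.3] 39.83797747030274 0.0 bar ang 85.03 293.9
green (np.float64(284.8), np.float64(329.7), 43) red (np.float64(285.9), np.float64(322.6), 17)
[0.13 0.82 0.86 0.11 2.19 0.16]
[575.27466155 339.16093041 111.346936  ]
```

The backrest held by itself for over a second: red pointer unmoved at (285.9,322.6). Next is the tablet.

Emit:
servo_tool(commands=[0,-1.05,0,0,-0.8,0,60,0,-2.1,0,-0.1,-1.8,0,60,0,-3.15,0,-0.2,-2.9,0,60,0,-4.2,0,-0.4,-4.0,0,60,0,-5.25,0,-0.6,-5.2,0,60,0,-6.3,0,-0.8,-6.4,0,60,0,-7.35,0,-0.9,-7.6,0,60,0,-8.4,0,-1.0,-8.8,0,60])

```text
time_s: 7.02
tcp_pos: [560.5, -6.8, 302.5]
orientation: [0.707, 0.708, 0.002, 0.002]
ft_force: [-0.2, -0.6, -0.2]
opening: 51.7
gripper_force: 0.0
```

Emit:
servo_tool(commands=[0,0,0.2,-0.1,-1.4,0,60,0,0,0.5,-0.3,-2.8,0,60,0,0,0.8,-0.5,-4.2,0,60,0,0,1.1,-0.7,-5.6,-0.5,60,0,0,1.4,-0.9,-7.0,-1,60,0,0,1.75,-1.0,-8.2,-2,60,0,0,1.75,-1.05,-8.9,-3,60,0,0,1.75,-1.05,-8.9,-3.2,60])

```text
time_s: 7.68
tcp_pos: [532.2, -231.0, 217.8]
orientation: [0.653, 0.758, -0.001, -0.003]
ft_force: [-0.1, 0.7, 0.2]
opening: 51.5
gripper_force: 0.0
```

Run:
```python
from h import *
s=arm.observe();print(s['tcp_pos'].round(1),s['orientation'].round(3),s['qpos'].round(2))
for a in(50,55,60,65,70):
    t=np.radians(a);print(a,[proj('s3',[623.5-r*np.cos(t)+1,214.5+y,22+r*np.sin(t)+2]).round(1).tolist() for r,y in((100,106),)])
grab('wrist','w2')
c=np.array([532.3,-229.8]);yv=np.array([-np.sin(.153),np.cos(.153)])
for k in(-90,0,90): print(k,proj('w2',[*(c+k*yv),142]).round(0))
```

```text
[ 532.2 -231.   217.8] [ 0.653  0.758 -0.001 -0.003] [-0.6   0.49  1.56 -0.    1.1  -0.75]
50 [[293.8, 325.7]]
55 [[290.3, 323.8]]
60 [[286.6, 322.1]]
65 [[282.6, 320.5]]
70 [[278.5, 319.2]]
-90 [320. 360.]
0 [319. 253.]
90 [319. 115.]
```

View pics/w2.png

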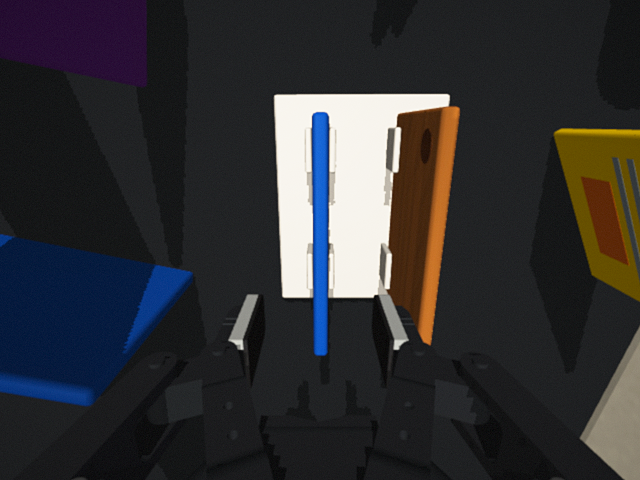

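The tablet's top edge is at column 320, rows 113–355, matching the prediction. The red pointer gives a backrest angle of about 61°. I'll descend and grip.

Emit:
servo_tool(commands=[0,0,0,0,0.1,-1.2,60,0,0,0,0,0.1,-2.4,60,0,0,0,0,0.1,-3.6,60,0,0,0,0,0.1,-4.5,60,0,0,0,0,0.1,-4.5,60,0,0,0,0,0.1,-4.5,0,0,0,0,0,0.1,-4.5,0,0,0,0,0,0.1,-4.5,0])

```text
time_s: 8.4
tcp_pos: [536.0, -226.0, 111.4]
orientation: [0.651, 0.759, 0.0, 0.002]
ft_force: [0.1, 0.0, 0.7]
opening: 15.8
gripper_force: 0.0
```

Emit:
servo_tool(commands=[0,0,0,0,0,0,0,0,0,0,0,0,0,0,0,0,0,0,0,0,0,0,0,0,0,0,0.4,0,0,0,0,0,0,1.0,0,0,0,0,0,0,1.8,0,0,0,0,0,0,2.8,0,0,0,0,0,0,3.8,0])

```text
time_s: 9.07
tcp_pos: [533.6, -225.0, 204.8]
orientation: [0.651, 0.759, -0.0, -0.001]
ft_force: [-0.0, -0.8, -5.0]
opening: 10.1
gripper_force: 58.6
```

Emit:
servo_tool(commands=[0,0,0,0,0,1.3,0,0,0,0,0,0,2.6,0,0,0,0,0,0.8,3.8,0,0,0,0,0.2,1.8,4.6,0,0,0,0,0.5,2.9,5,0,0,0,0,0.9,4.0,5,0,0,0,0,1.4,5.1,5,0,0,0,0,1.9,6.2,5,0])

```text
time_s: 9.73
tcp_pos: [581.4, -69.1, 329.7]
orientation: [0.651, 0.759, -0.0, -0.0]
ft_force: [1.1, 0.3, -5.4]
opening: 10.0
gripper_force: 58.7
```

Emit:
servo_tool(commands=[0,0,-0.1,0.5,1.2,0,0,0,0,-0.4,1.0,2.5,0,0,0,0,-0.7,1.5,3.8,0,0,0,0,-1.0,2.0,5.1,0,0,0,0,-1.3,2.4,6.4,0,0,0,0,-1.6,2.7,7.7,0,0,0,0,-1.81,2.8,9.0,0,0,0,0,-1.81,2.8,10.2,0,0])

```text
time_s: 10.4
tcp_pos: [651.6, 186.4, 328.5]
orientation: [0.709, 0.705, -0.0, -0.001]
ft_force: [0.7, -0.5, -4.5]
opening: 9.9
gripper_force: 58.6
```

Emit:
servo_tool(commands=[0,-0.6,0,0,0.6,0,0,0,-1.2,0,0,1.2,0,0,0,-1.8,0,0,1.2,0,0,0,-2.4,0,0,1.2,0,0,0,-3.0,0,0,1.2,0,0,0,-3.6,0,0,1.2,0,0,0,-3.6,0,0,1.2,0,0,0,-3.6,0,0,1.2,0,0])

```text
time_s: 11.07
tcp_pos: [650.2, 214.4, 328.5]
orientation: [0.7, 0.697, 0.109, 0.109]
ft_force: [0.9, -0.4, -3.8]
opening: 9.8
gripper_force: 59.4
```

```bash
python3 ang.py 4; python3 -c "
from h import *
a=np.vstack([load('t4')[2][150:350,180:420],load('s4')[2][180:380,180:420]]);cv2.imwrite('pics/z4.png',cv2.resize(a,None,fx=1.5,fy=1.5)[:,:,::-1])
from scipy.spatial.transform import Rotation as Ro
print(Ro.from_quat(arm.observe()['orientation']).as_matrix().round(3),arm.observe()['qpos'].round(2))"
```

```text
[650.2 214.4 328.5] toolz [ 0.305 -0.    -0.952] [ 0.9 -0.4 -3.8] 9.758705140126299 59.37122583389282 bar ang 93.69 325.2
green (np.float64(284.8), np.float64(329.6), 44) red (np.float64(285.8), np.float64(322.6), 16)
[[ 0.005  0.951  0.308]
 [ 1.    -0.005 -0.   ]
 [ 0.001  0.308 -0.951]] [ 0.18  0.41  1.39 -0.06  1.03  0.21]
```

View pics/z4.png

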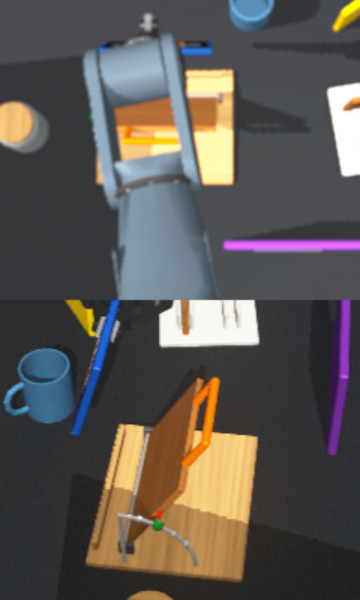

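The tablet is held tilted in front of the backrest, screen forward. Its near lower corner is at side pixel ~(230,268). The backrest is unchanged.

Run:
```python
from h import *
tz=np.array([.308,0,-.951]);p=np.array([650.2,214.4,328.5])
for L in(90,97,104):
    for dy in(-5,0,5):
        print(L,dy,proj('s4',p+L*tz+[0,90+dy,0]).round(1))
im=load('s4')[2];m=cv2.inRange(cv2.cvtColor(im,cv2.COLOR_RGB2HSV),(104,150,50),(122,255,255));m[:,:215]=0;m[:,262:]=0;m[:190]=0;m[290:]=0
n,l,s,c=cv2.connectedComponentsWithStats(m);i=1+s[1:,4].argmax();v,u=np.nonzero(l==i);print(s[i],[(u[v==r].min(),u[v==r].max()) for r in range(v.max()-6,v.max()+1)],v.max())
im=load('t4')[2];m=cv2.inRange(cv2.cvtColor(im,cv2.COLOR_RGB2HSV),(104,150,50),(122,255,255));m[:165]=0;m[200:]=0;m[:,:230]=0;m[:,335:]=0
v,u=np.nonzero(m);print('top',u.min(),u.max(),v[u==u.min()],v[u==u.max()],v[u==u.max()-4],v[u==u.min()+4])
up=-tz;q=p-19*tz  # top edge
for dy in(-95,-90,90,95):print(dy,proj('t4',p+(97-130)*tz+[0,dy,0]).round(1),proj('t4',p+97*tz+[0,dy,0]).round(1))
```

```text
90 -5 [230.7 266. ]
90 0 [230.1 268.1]
90 5 [229.5 270.1]
97 -5 [229.9 268.3]
97 0 [229.3 270.3]
97 5 [228.8 272.3]
104 -5 [229.1 270.5]
104 0 [228.6 272.5]
104 5 [228.  274.5]
[227 190  31  81 541] [(np.int64(229), np.int64(234)), (np.int64(228), np.int64(234)), (np.int64(228), np.int64(233)), (np.int64(228), np.int64(233)), (np.int64(227), np.int64(233)), (np.int64(228), np.int64(232)), (np.int64(231), np.int64(231))] 270
top 245 320 [182] [178 179 180 181 182 183 184 185] [181 182 183 184 185 186] [179 180 181 182]
-95 [322.2 185. ] [322.4 179.6]
-90 [320. 185.] [320.5 179.6]
90 [242.7 185.3] [249.6 179.9]
95 [240.5 185.4] [247.7 179.9]
```

Lower edge estimate agrees (L≈96 mm, y offset ≈ −1 mm). I'll lower it into the groove.

Emit:
servo_tool(commands=[0,0,0,-0.6,0,-0.5,0,0,0,0,-1.17,0,-1.4,0,0,0,0,-1.17,0,-2.6,0,0,0,0,-1.17,0,-3.8,0,0,0,0,-1.17,0,-5.0,0,0,0,0,-1.17,0,-6.0,0,0,0,0,-1.17,0,-6.8,0,0,0,0,-1.17,0,-7.2,0])

```text
time_s: 11.83
tcp_pos: [621.9, 213.7, 145.6]
orientation: [0.701, 0.697, 0.108, 0.109]
ft_force: [-1.2, 0.2, -4.8]
opening: 10.3
gripper_force: 59.4
```

```bash
python3 ang.py 5
```

```text
[621.9 213.7 145.6] toolz [ 0.303 -0.001 -0.953] [-1.2  0.2 -4.8] 10.34057849120087 59.378743171691895 bar ang 87.01 141.9
green (np.float64(284.8), np.float64(329.6), 44) red (np.float64(285.9), np.float64(322.6), 17)
```

View pics/zs5.png

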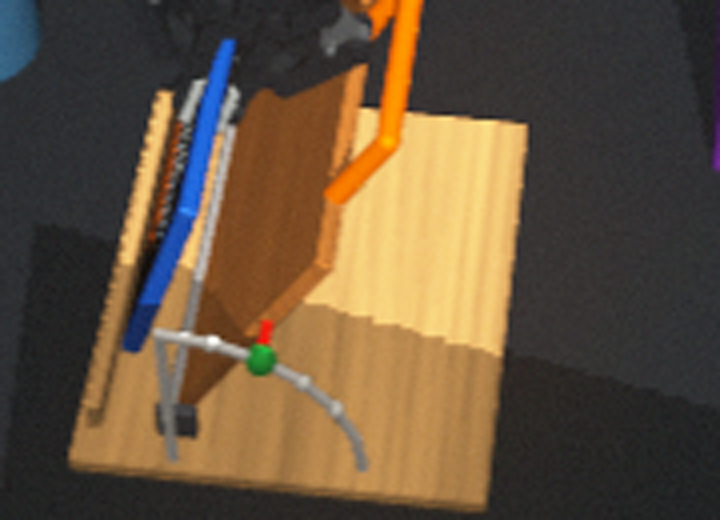

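The lower edge hangs over the groove between hinge and lip, and the backrest is unmoved. Final lowering.

Emit:
servo_tool(commands=[0,0,0,0,0,-0.3,0,0,0,0,0,0,-0.6,0,0,0,0,0,0,-0.9,0,0,0,0,0,0,-1.1,0,0,0,0,0,0,-1.3,0,0,0,0,0,0,-1.4,0,0,0,0,0,0,-1.45,0,0,0,0,0,0,-1.45,0])

```text
time_s: 12.6
tcp_pos: [622.7, 214.4, 112.6]
orientation: [0.7, 0.697, 0.111, 0.11]
ft_force: [-0.3, 0.6, -4.1]
opening: 9.9
gripper_force: 59.2
```

Emit:
servo_tool(commands=[0,0,0,0,0,0,0,0,0,0,0,0,-0.04,0,0,0,0,0,0,-0.08,0,0,0,0,0,0,-0.12,0,0,0,0,0,0,-0.16,0,0,0,0,0,0,-0.16,0,0,0,0,0,0,-0.16,0,0,0,0,0,0,-0.16,0])

```text
time_s: 13.27
tcp_pos: [623.0, 214.5, 109.0]
orientation: [0.7, 0.697, 0.111, 0.111]
ft_force: [0.9, 0.3, -3.9]
opening: 10.1
gripper_force: 59.4
```

Emit:
servo_tool(commands=[0,0,0,0,0,-0.04,0,0,0,0,0,0,-0.08,0,0,0,0,0,0,-0.12,0,0,0,0,0,0,-0.16,0,0,0,0,0,0,-0.16,0,0,0,0,0,0,-0.16,0,0,0,0,0,0,-0.16,0,0,0,0,0,0,-0.16,0])

```text
time_s: 13.93
tcp_pos: [623.8, 214.9, 108.4]
orientation: [0.7, 0.697, 0.113, 0.112]
ft_force: [-5.5, 0.4, 14.5]
opening: 10.3
gripper_force: 62.1
```

```bash
python3 ang.py 6
```

```text
[623.8 214.9 108.4] toolz [ 0.313  0.001 -0.95 ] [-5.5  0.4 14.5] 10.279737296116272 62.087053656578064 bar ang 86.9 104.6
green (np.float64(284.8), np.float64(329.7), 43) red (np.float64(285.9), np.float64(322.6), 17)
```

View pics/zs6.png

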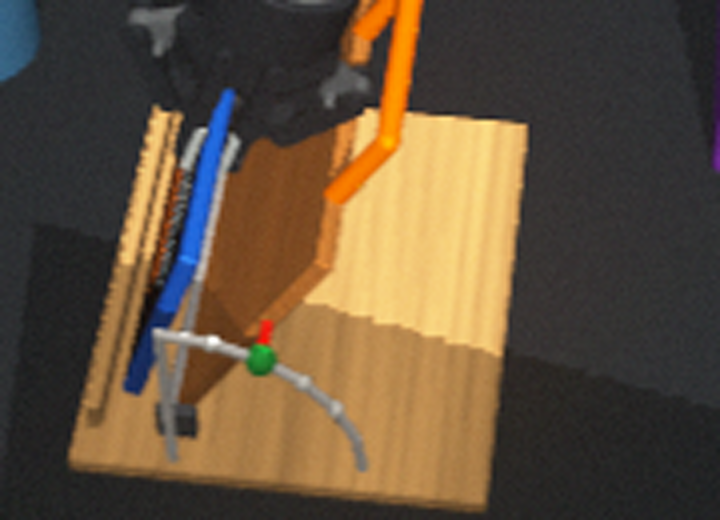

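The lower edge stands on the groove floor (about 18 N contact) and the backrest is still at the mark. I'll unload, open slightly, then withdraw along the tool axis.

Emit:
servo_tool(commands=[0,0,0,0,0,0.08,0,0,0,0,0,0,0.08,0,0,0,0,0,0,0.08,22,0,0,0,0,0,0.08,24,0,0,0,0,0,0.08,24,0,0,0,0,0,0.08,24,0,0,0,0,0,0.08,24,0,0,0,0,0,0.08,24])

```text
time_s: 14.7
tcp_pos: [625.7, 214.9, 108.7]
orientation: [0.7, 0.696, 0.114, 0.112]
ft_force: [2.6, 0.9, 6.2]
opening: 20.5
gripper_force: 0.3
```

Emit:
servo_tool(commands=[0,0,0,-0.06,0,0.18,24,0,0,0,-0.12,0,0.38,24,0,0,0,-0.2,0,0.6,24,0,0,0,-0.28,0,0.85,24,0,0,0,-0.37,0,1.15,24,0,0,0,-0.5,0,1.55,24,0,0,0,-0.66,0,2.05,24,0,0,0,-0.85,0,2.65,24])

```text
time_s: 15.37
tcp_pos: [600.3, 214.3, 173.8]
orientation: [0.7, 0.697, 0.11, 0.11]
ft_force: [1.0, -0.0, 0.2]
opening: 20.5
gripper_force: 0.0
```

Emit:
servo_tool(commands=[0,0,0,-0.2,0,0.7,24,0,0,0,-0.4,0,1.7,24,0,0,0,-0.4,0,2.7,24,0,0,0,-0.4,0,3.7,24,0,0,0,-0.4,0,4.5,24,0,0,0,-0.4,0,4.5,24,0,0,0,-0.4,0,4.5,24,0,0,0,-0.4,0,4.5,24])

```text
time_s: 16.03
tcp_pos: [590.2, 214.3, 285.2]
orientation: [0.7, 0.697, 0.11, 0.11]
ft_force: [-0.3, -0.3, -1.0]
opening: 20.2
gripper_force: 0.0
```

```bash
python3 ang.py 7
```

```text
[590.2 214.3 285.2] toolz [ 0.307 -0.    -0.952] [-0.3 -0.3 -1. ] 20.154246367231544 0.0 bar ang 82.07 284.0
green (np.float64(284.8), np.float64(329.6), 44) red (np.float64(286.5), np.float64(322.8), 17)
```

View pics/zs7.png

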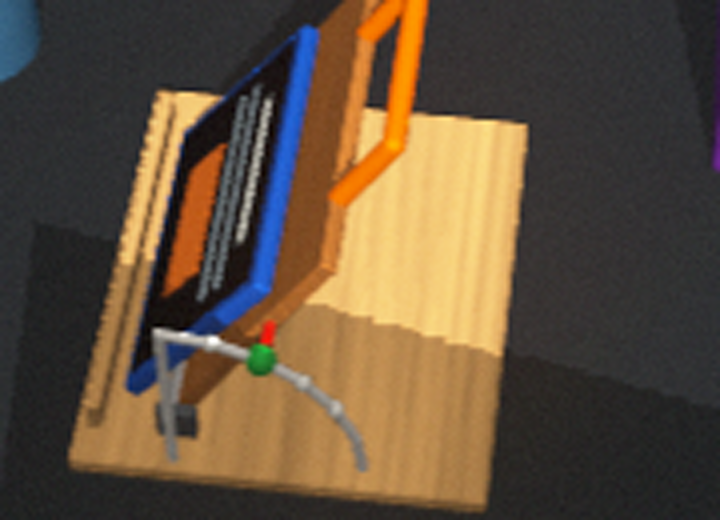

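The tablet rests in the groove leaning on the backrest, screen forward, with the pointer at (286.5,322.8), about 60°. One numeric check of lean and y, then I'll hand in.

Run:
```python
from h import *
def py(f,u,v,y):
    o,d=ray(f,u,v);return o+d*(y-o[1])/d[1]
a=py('s7',253.8,336.5,303.5);b=py('s7',286,312,303.5);print(a.round(0),b.round(0),'lean',np.degrees(np.arctan2(a[0]-b[0],b[2]-a[2])).round(1),np.linalg.norm(a-b).round(0),'bottom stand x',a[0]-578.5)
for xf,z,n in((75,16,'bot'),(2,120,'top')):
  for dy in(-90,90):print(n,dy,proj('s7',[578.5+xf,213.5+dy,z]).round(1))
print(arm.close_job())
```

```text
[650. 304.  23.] [578. 304. 121.] lean 36.6 121.0 bottom stand x 71.56725221307511
bot -90 [266.6 273.7]
bot 90 [252.5 338.3]
top -90 [296.8 245.9]
top 90 [284.6 312.1]
the job is handed in; nothing more can be done
None
```

The job is handed in. The backrest held by itself at about 60°, and the tablet stands screen-forward in the middle of the ledge, leaning back about 37° from vertical; the hand-in gave no verdict.

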